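# Unlock the sample case and hold its lid half open

## Task

Unlock the sample case on the worktable: turn the winged steel locking key at its front counterclockwise (seen from above) as far as it goes, draw it straight up out of the lock, and stand it upright in the round key stand. Then raise the lid of the case by its black lug to 45 degrees, so that the samples inside can be inspected, and finish while still holding the lid there with the gripper: it falls shut if let go. Do not throw the lid wide open, and leave the jar, the bottle and the loupe where they stand.

Things in the scene. Friction and masses are not known exactly. Their poses are not given: they have to be found in the camera images.
- sample_case: dark sample case, 151 x 205 x 62 mm (x, y, z), fixed to the table. Origin: centre of its underside. x points from the front (lock side, facing the robot) to the hinge side, y along its front to the left, z up. The lid is everything above z = 43 mm; the closed lid's top is at z = 61 mm.
- lock_slot (a point): centre of the lock at the case's front, on top of the lid's 6 mm tab, at x = -105, y = 0, z = 49 mm of the case. The tab covers a metal block (54 x 48 x 42 mm); both have a slot 30 mm long along the case's y and 12 mm wide, over the chamber where the key's foot turns. With the key in, the lid cannot rise more than about 2 degrees.
- sample_case_lid (a joint): opening angle of the case's lid, rad: 0 closed (lid level), 0.785 = 45 degrees, end stop 1.83. The hinge has no spring and next to no friction: the light lid falls shut when let go below about 1.5.
- lid_hinge_line (a point): midpoint of the lid's hinge axis, at x = 72, y = 0, z = 43 mm of the case; the axis runs along the case's y, and the lid's front edge rises as the lid opens.
- lid_lug (a point): grip point of the black lug near the lid's front edge: 18 mm thick (along the case's y), 30 mm long, flat sides, round top 44 mm above the lid. The point is 27 mm above the lid; lid closed: x = -50, y = 0, z = 88 mm of the case (122 mm in front of and 45 mm above the hinge axis). Turns with the lid; gripped by its flat sides it can pivot between the pads, gripper still pointing down.
- lock_key: loose steel key, 70 mm tall, about 0.12 kg. Origin: centre of its foot's underside, 26 mm above the table in the lock; z up. Foot: bar 26 (along its x) x 8 x 7 mm; stem 10 mm diameter; flange 40 mm diameter, underside at z = 23 mm, rests on the lid's tab; hub; wing 40 (along its x) x 14 (y) mm, z = 40 to 70 mm.
- key_wing (a point): on the key's axis in the wing, 58 mm above its origin: grip across the 14 mm (key's y). Locked, the key's x axis is 15 to 35 degrees counterclockwise from the case's x; 55 to 75 degrees more counterclockwise bring the wing along the case's y, where a stop limits it (within about 6 degrees); only there does the foot pass the slots. It is clear after rising 25 mm.
- key_stand: upright grey round tube with a wider foot (68 mm), left of the lock, fixed to the table, 60 mm tall, outer diameter 52 mm, bore 33 mm and 54 mm deep, open at the top. Origin: centre of its underside. The key stands in it with its flange resting on the rim, its origin then 37 mm above the table.
- stand_mouth (a point): centre of the stand's open top, 60 mm above the table.
- paste_jar: bystander: white jar with blue cap, 52 mm in diameter, 52 mm tall, near the front edge on the right; origin at the centre of its underside.
- dropper_bottle: bystander: brown dropper bottle, 37 mm in diameter, 94 mm tall, right of the case; origin at the centre of its underside.
- loupe_b: bystander: black loupe, 37 mm in diameter, 33 mm tall, left of the microscope; origin at the centre of its underside.
Mind the look-alikes: they are no part of the job. What is shaped like the key_stand but turquoise is not meant. There is more than one size of the lock_key; the one meant has the size given above.

How it is judged:
By the outcome, as a careful person would: the job done as asked, in the order asked, and still so for the second after the job is handed in, while the arm keeps its last pose, push and grip.
It also fails if it takes over 54 s, if anything falls off the work surface, if the arm or the gripper's body presses on something with over 40 N, if the wrist force passes 120 N, or if a joint passes its speed limit or range.

## Robot

A 7-joint arm with a two-finger parallel gripper is mounted at the origin on a cart in front of the work surface, level with it; the furniture and walls round the work are solid. World frame = base frame: x ahead of the robot, y to its left, z up, the work surface at z = 0. Lengths are in m, angles in rad, forces in N, time in s.
With the tool pointing down it reaches from about 0.425 to 0.95 m from the base axis. Payload 4.7 kg.
Tool frame: the origin (TCP) lies midway between the tips of the shut fingers; the grasp point (between the pads) lies 19 mm behind it; z points along the fingers, y is the line along which they close (so a half turn about z gives the same grasp; the last joint's range is limited). The gripper opens to 85 mm and grips with 20 to 120 N. Pads are 22 mm wide; open, the fingers measure 114 mm over their backs; the gripper's body (76 mm by 85 mm) begins 54 mm behind the grasp point. The pads swing forward as they close: fully open they stand 13 mm farther back than shut.
Start: joints at [-1.17, 0.469, -0.049, 1.532, 0.024, 1.141, -0.082], TCP at [0.281, 0.614, 0.231] pointing down, gripper open.
Joint ranges: [-2.59, 2.59], [-0.33, 1.99], [-1.39, 1.29], [0.1, 2.45], [-1.04, 4.18], [0.21, 1.99], [-2.66, 2.66]. Speed limits (rad/s): [2.57, 2.57, 3.14, 3.14, 3.14, 3.14, 3.14].

## Interface

Orientations are given as [roll, pitch, yaw] about the fixed x, y, z axes, in that order (R = Rz(yaw) Ry(pitch) Rx(roll)).
In Python, from rig import r gives the robot as it stands.
- The arm moves only by the tool move_arm, never from a script. Its argument "steps" is a list of rows, each an object of numbers: "ax", "ay", "az": the turn, a rotation vector about the tool's x, y, z in parts of the range, where 1.0 means pi rad; "x", "y", "z": the shift along the tool's x, y, z in parts of the range, where 1.0 means 800 mm; "claw": the opening, from 0 (shut) to 1 (fully open). A call has exactly 10 rows; each row is the pose to reach, as a shift and turn from the pose commanded when the call began, along the tool's axes at that moment; what a row does not reach only later rows make up. A row lasts 1/12 s, in which the tool goes at most 41.7 mm and 7.16 degrees, less where a joint would pass 70% of its speed; a pose out of reach is approached as far as the arm can. A shift or turn number past 1, either way, is cut back to 1. A call with a gripper value outside its range is refused whole. The fingers move at their own pace and stop on an object; "squeeze" is the grip in N (left out, the last holds). Time passes only in rows, so rows that repeat a pose let the fingers close, or fill a call up. It gives the time, the measured TCP pose, the force, the opening and the grip force at its end, in the units of the state.
- r.read_state(): the state, without advancing time (a new reading comes with each control period).
- r.get_image(name): name is "side" or "top"; returns a dict with "img" (384x512x3 uint8, red, green, blue), "vertical_fov" (degrees; the focal length in pixels is half the picture's height over the tangent of half this angle, whatever the lens; pixels are square), "cx", "cy" (the principal point, pixels), "R" (3x3) and "t" (3): a world point X has camera coordinates R X + t. Camera axes: x right, y down, z forward; pixel columns grow to the right and rows downward; lengths in m; the calibration is good to about 2 mm. A picture is of the moment at which its call begins. There is no depth.
- r.hand_in(): hands the job in; it is judged then, once.
Trained networks look in the newest picture that a camera, given by its name, has taken for a name from the list of things; names that differ only in an ending like _2 or _b are one class to them, and where a whole thing is asked for, a point or a joint stands for the part that bears it (a point fixed in the world has none). Each returns a list of dicts, best first, with "confidence" (0 to 1); they miss things now and then, are a little off and sometimes report something else, mostly with a low value. They report only what shows in the picture. A call takes as long as a camera call. They do not tell look-alikes from the thing itself.
- r.search_frame(query, camera): "box" ([left, top, right, bottom] in pixels, round what is visible of it).
- r.cut_out(query, camera): "mask" (384x512 bool, what is visible of it) and "box" ([left, top, right, bottom] in pixels, round what is visible of it).
- r.spot_point(query, camera): "position" ([row, column] in pixels: a listed point, or the origin of a listed thing).
The state is a dict: "time": time; "joints": joint angles; "dq": joint speeds; "tau": joint torques, N m; "position": TCP position; "tcp_rot": TCP orientation; "wrist_force": force on the tool from outside, world axes, zero at the start; "wrist_torque": the same for the moment, N m; "width": finger opening in m; "grasp_force": force on a finger pad.
Only numpy, scipy, OpenCV 4.12 (cv2) and the standard library are available. Lean on these libraries where they do the work, as an engineer would, in place of code of your own. Each camera call takes 0.05 s, during which the arm holds its last target. There are 200 camera calls.

## Working session

There is one attempt and no reset: what is moved stays moved. The work goes in short steps, Python scripts to look and compute and a tool call to move; the robot and the scene stay as the last step left them, time stands still between calls to the robot, and variables do not carry over. Pictures are saved under pics/ and viewed, at most 10 in all, crops included, and the job is handed in when it is done.

Besides the shell and the picture viewer there is one more tool, called after ">>>" by a JSON object that holds its "method" and its "body", one argument or row to a line. move_arm: Moves the arm, as the interface text tells. Its arguments: {"type":"object","properties":{"steps":{"type":"array","items":{"type":"object","properties":{"ax":{"type":"number"},"ay":{"type":"number"},"az":{"type":"number"},"x":{"type":"number"},"y":{"type":"number"},"z":{"type":"number"},"claw":{"type":"number"}}}},"squeeze":{"type":"number"}},"required":["steps"]}

```bash
mkdir -p pics; ls; cat > h.py <<'E'
import numpy as np, cv2
from rig import r
from scipy.spatial.transform import Rotation as Ro
def cam(n):
    d=r.get_image(n); h=d['img'].shape[0]
    d['f']=h/2/np.tan(np.radians(d['vertical_fov'])/2); d['R']=np.array(d['R']); d['t']=np.array(d['t']); return d
def ray(d,row,col):
    v=np.array([(col-d['cx'])/d['f'],(row-d['cy'])/d['f'],1]); return -d['R'].T@d['t'], d['R'].T@v
def atz(d,row,col,z):
    o,v=ray(d,row,col); return o+v*(z-o[2])/v[2]
def proj(d,X):
    c=d['R']@np.array(X)+d['t']; return np.array([c[1]/c[2]*d['f']+d['cy'],c[0]/c[2]*d['f']+d['cx']])
def tri(d1,p1,d2,p2):
    A=[];b=[]
    M=np.zeros((3,3));q=np.zeros(3)
    for d,p in((d1,p1),(d2,p2)):
        o,v=ray(d,*p);v=v/np.linalg.norm(v);P=np.eye(3)-np.outer(v,v);M+=P;q+=P@o
    return np.linalg.solve(M,q)
E
cat > a.py <<'E'
from h import *
t=cam('top');s=cam('side')
for n,d in(('top',t),('side',s)):
    cv2.imwrite(f'pics/{n}0.png',cv2.cvtColor(d['img'],cv2.COLOR_RGB2BGR))
    print(n,d['vertical_fov'],d['cx'],d['cy'],'cam',np.round(-d['R'].T@d['t'],3))
    for q in('lock_slot','lid_lug','key_wing','lock_key','stand_mouth','key_stand','sample_case','lid_hinge_line','paste_jar','dropper_bottle','loupe_b'):
        print(q,[(np.round(x['position']).tolist(),round(x['confidence'],2)) for x in r.spot_point(q,n)][:5])
st=r.read_state();print(st)
E
python3 a.py
```

```text
pics
top 44.51119334555186 261.0818862539625 192.18527553578 cam [ 0.409 -0.235  1.352]
lock_slot [([208.0, 294.0], 0.92), ([226.0, 332.0], 0.35)]
lid_lug [([190.0, 299.0], 0.84)]
key_wing [([210.0, 294.0], 0.65), ([210.0, 360.0], 0.53)]
lock_key [([212.0, 293.0], 0.73), ([211.0, 362.0], 0.45)]
stand_mouth [([206.0, 399.0], 0.74), ([202.0, 246.0], 0.65)]
key_stand [([210.0, 397.0], 0.57)]
sample_case [([177.0, 303.0], 0.85)]
lid_hinge_line [([153.0, 310.0], 0.75)]
paste_jar [([227.0, 333.0], 0.77)]
dropper_bottle [([182.0, 366.0], 0.76)]
loupe_b [([203.0, 130.0], 0.48)]
side 48.58402516460152 254.9375320767608 193.09238446141248 cam [ 0.357 -1.42   0.934]
lock_slot [([215.0, 244.0], 0.85)]
lid_lug [([207.0, 258.0], 0.75), ([274.0, 281.0], 0.61)]
key_wing [([205.0, 244.0], 0.71)]
lock_key [([217.0, 244.0], 0.74), ([268.0, 257.0], 0.42)]
stand_mouth [([284.0, 260.0], 0.79), ([188.0, 245.0], 0.72)]
key_stand [([295.0, 262.0], 0.75), ([204.0, 244.0], 0.62)]
sample_case []
lid_hinge_line [([220.0, 298.0], 0.92), ([220.0, 241.0], 0.6)]
paste_jar [([252.0, 234.0], 0.65)]
dropper_bottle [([274.0, 279.0], 0.71)]
loupe_b []
{'time': 1.2, 'joints': array([-1.16990026,  0.4686058 , -0.04859392,  1.53251556,  0.02405278,
        1.14100916, -0.08228251]), 'dq': array([ 0.00021136, -0.00087995,  0.00219277,  0.00224782,  0.00052103,
       -0.00023346,  0.0007679 ]), 'tau': array([ 5.51160392e-04, -5.10144353e+01, -4.68499109e-02, -2.38020283e+01,
        1.07332156e-02,  6.65770312e-04,  6.69859389e-06]), 'position': array([0.2812154 , 0.61363727, 0.2313243 ]), 'tcp_rot': array([ 3.14155072e+00, -7.85327895e-05,  2.71179928e+00]), 'wrist_force': array([-0.07482931,  0.31625498, -0.49016834]), 'wrist_torque': array([-0.00899416, -0.00086072, -0.02272905]), 'grasp_force': 0.0, 'width': 0.08572251932101785}
```

```bash
python3 - <<'E'
import cv2
a=cv2.imread('pics/top0.png');b=cv2.imread('pics/side0.png')
cv2.imwrite('pics/t1.png',cv2.resize(a[120:270,220:420],None,fx=4,fy=4,interpolation=cv2.INTER_CUBIC))
cv2.imwrite('pics/s1.png',cv2.resize(b[160:310,190:340],None,fx=4,fy=4,interpolation=cv2.INTER_CUBIC))
E
```

```text
(no output)
```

View pics/t1.png

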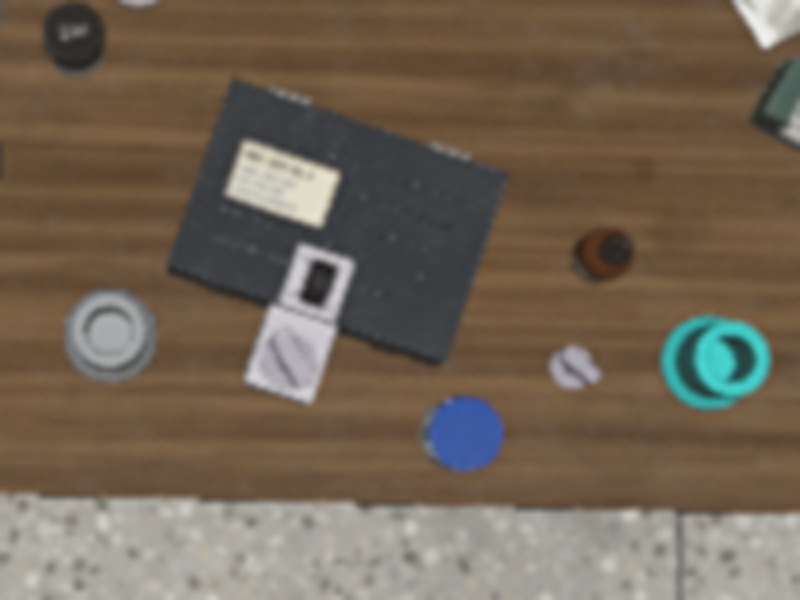

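View pics/s1.png

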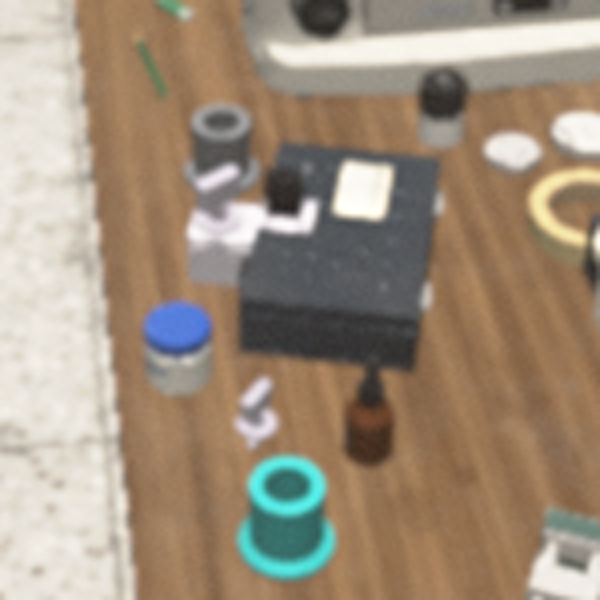

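View pics/top0.png

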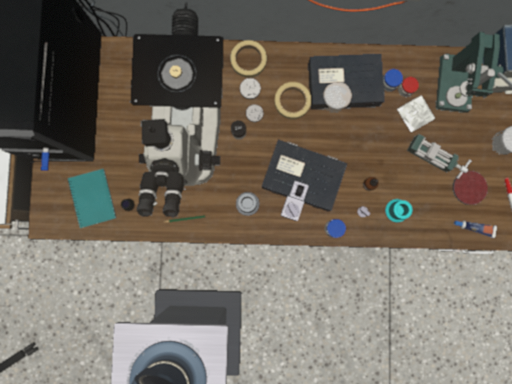

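The wanted key is the one in the lock at top (209,293). The small key at (211,362) is too small and lies loose. The grey stand is at (203,247), and the turquoise one at (207,400) is the decoy. The case is at (177,303), and a second case at (80,345) is not meant. Next I fit the case pose and check the wing.

```bash
cat > b.py <<'E'
from h import *
from scipy.optimize import least_squares
t=cam('top');s=cam('side')
P={'lock_slot':(-.105,0,.049),'lid_lug':(-.05,0,.088),'sample_case':(0,0,0),'lid_hinge_line':(.072,0,.043)}
obs=[]
for n,d in(('top',t),('side',s)):
    for q in P:
        L=r.spot_point(q,n)
        if L and L[0]['confidence']>.6: obs.append((d,q,np.array(L[0]['position']),n))
M=r.cut_out('sample_case','top'); Ms=r.cut_out('sample_case','side')
for m in M: print('mask top',m['confidence'],np.round(m['box']))
for m in Ms: print('mask side',m['confidence'],np.round(m['box']))
def W(p,X): c,s_=np.cos(p[2]),np.sin(p[2]); return np.array([p[0]+c*X[0]-s_*X[1],p[1]+s_*X[0]+c*X[1],X[2]])
f=lambda p:np.concatenate([proj(d,W(p,P[q]))-o for d,q,o,n in obs])
z=least_squares(f,[.45,-.33,-.34],loss='soft_l1');print(z.x,np.degrees(z.x[2]))
for (d,q,o,n),e in zip(obs,f(z.x).reshape(-1,2)): print(n,q,np.round(o,1),np.round(e,1))
for a,b in(('key_wing',.084),('stand_mouth',.06)):
    A=r.spot_point(a,'top');B=r.spot_point(a,'side')
    print(a,[(np.round(x['position'],1).tolist(),np.round(atz(t,*x['position'],b),4)) for x in A],[(np.round(x['position'],1).tolist(),np.round(atz(s,*x['position'],b),4)) for x in B])
np.save('case.npy',z.x)
# overlays, 10x key crop with model lines
def draw(d,lines,box,k,fn):
    im=cv2.resize(cv2.cvtColor(d['img'],cv2.COLOR_RGB2BGR)[box[0]:box[1],box[2]:box[3]],None,fx=k,fy=k,interpolation=cv2.INTER_CUBIC)
    for X,c in lines:
        q=[tuple(int(v) for v in ((proj(d,x)[::-1]-[box[2],box[0]]+.5)*k)) for x in X]
        for i in range(len(q)-1): cv2.line(im,q[i],q[i+1],c,1)
    cv2.imwrite(fn,im); return im
p=z.x
L=[([W(p,x) for x in((-.0755,-.1025,.061),(.0755,-.1025,.061),(.0755,.1025,.061),(-.0755,.1025,.061),(-.0755,-.1025,.061))],(0,255,0)),
([W(p,x) for x in((-.129,-.027,.049),(-.129,.027,.049),(-.081,.027,.049),(-.081,-.027,.049),(-.129,-.027,.049))],(0,255,255)),
([W(p,x) for x in((-.105,0,.049),(-.105,0,.096))],(0,0,255)),([W(p,x) for x in((-.05,0,.061),(-.05,0,.105))],(0,0,255))]
a=draw(t,L,(135,225,255,355),6,'pics/ot.png');b=draw(s,L,(185,265,225,305),6,'pics/os.png')
cv2.imwrite('pics/o1.png',cv2.resize(np.vstack([a,np.pad(b,((0,0),(0,120),(0,0)))])[:, :600],None,fx=.58,fy=.58) if 0 else a)
E
python3 b.py
```

```text
mask top 0.76 [263. 142. 349. 221.]
mask top 0.68 [327. 218. 347. 239.]
mask top 0.28 [236. 192. 263. 221.]
mask side 0.78 [237. 196. 299. 252.]
[ 0.57836171 -0.36511002 -0.33844564] -19.39150678970045
top lock_slot [208.6 290.9] [0.5 0.2]
top lid_lug [187.7 297.8] [1.7 1.5]
top sample_case [176.7 303.8] [-0.5 -1.3]
top lid_hinge_line [152.6 311.5] [-1.9  1.4]
side lock_slot [215.3 243.9] [-0.7  0.5]
side lid_lug [209.  260.9] [-1.7 -0. ]
side sample_case [230.6 276.1] [-0.7 -0.7]
key_wing [([210.6, 294.7], array([ 0.4737, -0.3375,  0.084 ])), ([211.2, 362.1], array([ 0.4766, -0.5202,  0.084 ])), ([212.5, 292.3], array([ 0.4683, -0.3311,  0.084 ]))] [([203.1, 244.2], array([ 0.4811, -0.3134,  0.084 ])), ([261.7, 252.3], array([ 0.4706, -0.5831,  0.084 ]))]
stand_mouth [([208.6, 400.0], array([ 0.4877, -0.6305,  0.06  ])), ([201.2, 245.9], array([ 0.4974, -0.2043,  0.06  ]))] [([282.6, 260.2], array([ 0.4841, -0.6405,  0.06  ])), ([190.7, 245.2], array([ 0.4969, -0.2113,  0.06  ]))]
```

View pics/o1.png

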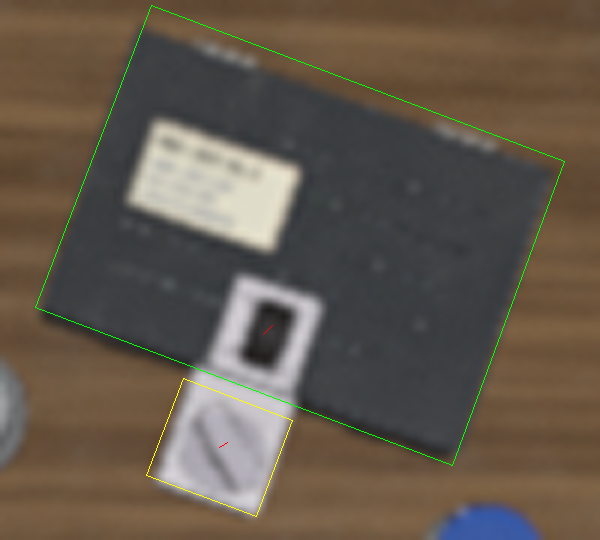

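View pics/os.png

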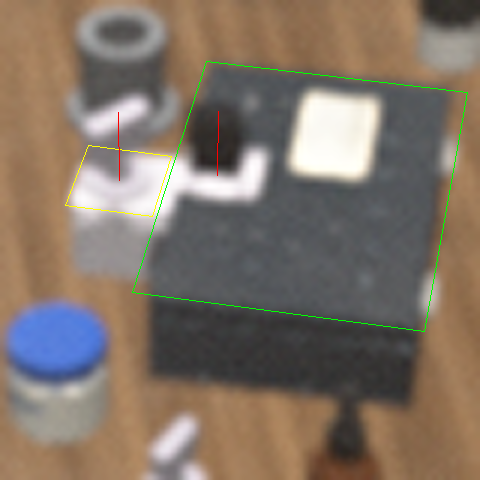

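```bash
cat > c.py <<'E'
from h import *
t=cam('top');s=cam('side')
T=lambda u,v,z:atz(t,135+v/6-.5,255+u/6-.5,z)
S=lambda u,v,z:atz(s,185+v/6-.5,225+u/6-.5,z)
ang=lambda a,b:np.degrees(np.arctan2(*(b-a)[1::-1]))
print('wing side',S(85,130,.096),S(145,102,.096),ang(S(85,130,.096),S(145,102,.096)))
print('wing top',ang(T(240,490,.096),T(190,415,.096)),T(215,452,.096))
print('tab front ctr top',T(160,475,.049),T(255,515,.049))
print('tab side near-front',S(73,208,.049),'far-front',S(92,148,.049))
print('brk back',T(238,275,.062),T(322,300,.062))
p=np.load('case.npy');c,sn=np.cos(p[2]),np.sin(p[2])
W=lambda X:np.array([p[0]+c*X[0]-sn*X[1],p[1]+sn*X[0]+c*X[1],X[2]])
for n in((-.132,.024,.049),(-.132,-.024,.049),(-.105,0,.049),(-.05,0,.088)): print(n,W(n))
a=cv2.cvtColor(t['img'],cv2.COLOR_RGB2BGR)[194:222,274:308];b=cv2.cvtColor(s['img'],cv2.COLOR_RGB2BGR)[192:228,232:266]
k=17
a=cv2.resize(a,None,fx=k,fy=k,interpolation=cv2.INTER_LANCZOS4)[:,:578];b=cv2.resize(b,(578*2//3,36*k*2//3),interpolation=cv2.INTER_LANCZOS4)
o=np.zeros((max(a.shape[0],b.shape[0]),800,3),np.uint8);o[:a.shape[0]*1,:400]=cv2.resize(a,(400,330))[:1] if 0 else 0
a=cv2.resize(a,(400,int(a.shape[0]*400/578)));o[:a.shape[0],:400]=a;o[:b.shape[0],410:410+b.shape[1]]=b
cv2.imwrite('pics/key.png',o)
E
python3 c.py
```

```text
wing side [ 0.45978064 -0.34264816  0.096     ] [ 0.49483538 -0.32258126  0.096     ] 29.788748374512068
wing top 34.894408760916235 [ 0.47479805 -0.32474535  0.096     ]
tab front ctr top [ 0.46597569 -0.3028529   0.049     ] [ 0.44858295 -0.34718548  0.049     ]
tab side near-front [ 0.45135548 -0.35006802  0.049     ] far-front [ 0.46760279 -0.29911541  0.049     ]
brk back [ 0.55854137 -0.33624164  0.062     ] [ 0.54794471 -0.37520724  0.062     ]
(-0.132, 0.024, 0.049) [ 0.46181833 -0.29864469  0.049     ]
(-0.132, -0.024, 0.049) [ 0.44588131 -0.34392174  0.049     ]
(-0.105, 0, 0.049) [ 0.47931816 -0.33024779  0.049     ]
(-0.05, 0, 0.088) [ 0.53119811 -0.34850896  0.088     ]
```

View pics/key.png

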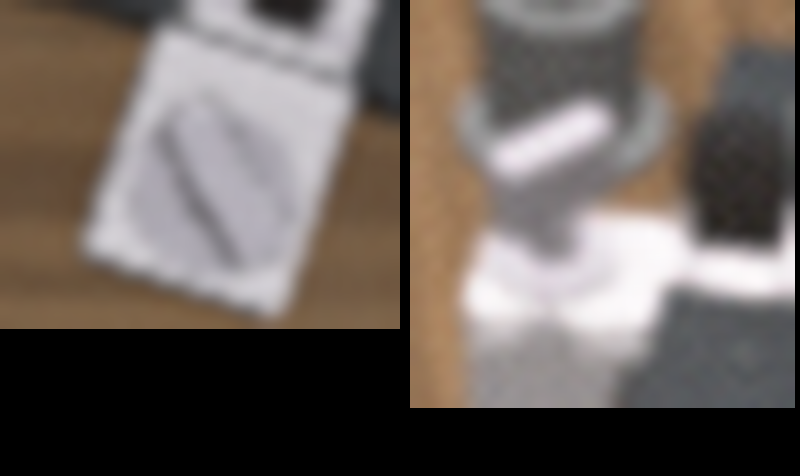

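The wing's top face is centred at top ≈(208.5,292.7) and side ≈(203.9,243.9). It runs up-left at about 32° in world, over the 40 mm flange on the lock tab, so this is the large key.

```bash
cat > d.py <<'E'
from h import *
t=cam('top');s=cam('side')
a=(208.5,292.7);b=(203.9,243.9)
print('wing tri',tri(t,a,s,b),atz(t,*a,.096),atz(s,*b,.096))
T=lambda u,v:atz(t,194+v/11.76-.5,274+u/11.76-.5,.096)
for A,B in(((163,130),(240,262)),((205,95),(295,220))):
    e=T(*A)-T(*B);print('wing ang',np.degrees(np.arctan2(e[1],e[0])),np.linalg.norm(e))
# stand: grey ring rim via network masks
for n,d in(('top',t),('side',s)):
    for m in r.cut_out('key_stand',n): print(n,m['confidence'],np.round(m['box'],1))
    for q in('stand_mouth',):
        for x in r.spot_point(q,n): print(n,np.round(x['position'],1),np.round(atz(d,*x['position'],.06),4))
# top rim circle picks in t1 crop: ring ctr (110,330)
im=t['img'][190:220,232:264];im2=s['img'][175:215,228:262]
o=np.zeros((480,800,3),np.uint8);x=cv2.resize(im[:,:,::-1],None,fx=12,fy=12,interpolation=cv2.INTER_CUBIC);y=cv2.resize(im2[:,:,::-1],None,fx=12,fy=12,interpolation=cv2.INTER_CUBIC)
o[:x.shape[0],:x.shape[1]]=x;o[:y.shape[0],390:390+y.shape[1]]=y;
P=np.array([.4972,-.2070])
for d,r0,c0,off in((t,190,232,0),(s,175,228,390)):
    for rad,z,col in((.026,.06,(0,0,255)),(.0165,.06,(0,255,0)),(.034,0.01,(255,0,0))):
        pts=[proj(d,[P[0]+rad*np.cos(k),P[1]+rad*np.sin(k),z]) for k in np.linspace(0,2*np.pi,40)]
        pts=np.array([[(p[1]-c0+.5)*12+off,(p[0]-r0+.5)*12] for p in pts],int);cv2.polylines(o,[pts],True,col,1)
cv2.imwrite('pics/stand.png',o)
st=r.read_state();print(st['time'])
E
python3 d.py
```

```text
wing tri [ 0.47836514 -0.33112565  0.09444482] [ 0.47853332 -0.33102382  0.096     ] [ 0.47788426 -0.33314708  0.096     ]
wing ang 31.440739186724983 0.03474933028696811
wing ang 36.92695501383574 0.035043379045849164
top 0.93 [235.2 192.7 261.7 217.7]
top [200. 244.] [ 0.5006 -0.1989  0.06  ]
top [210.4 399.3] [ 0.4827 -0.6286  0.06  ]
side 0.61 [236.6 187.6 251.  206.3]
side 0.56 [249.3 273.8 275.8 309.4]
side [282.8 258.3] [ 0.4789 -0.6405  0.06  ]
side [189.8 243.3] [ 0.491  -0.2049  0.06  ]
2.4
```

View pics/stand.png

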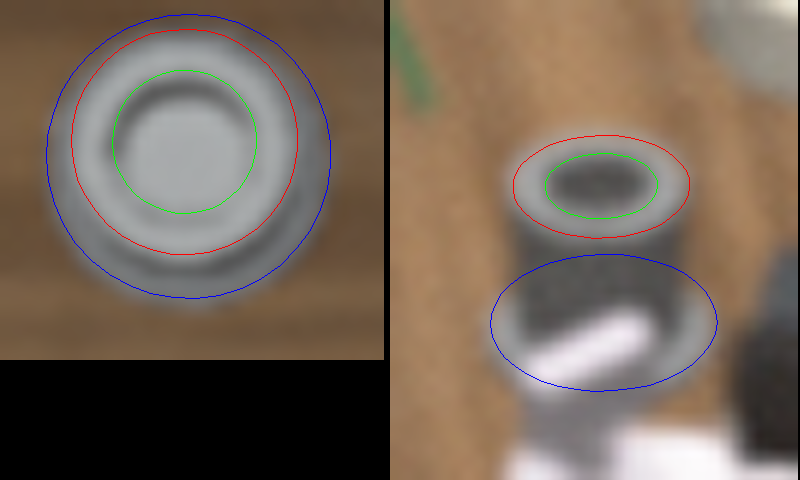

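View pics/side0.png

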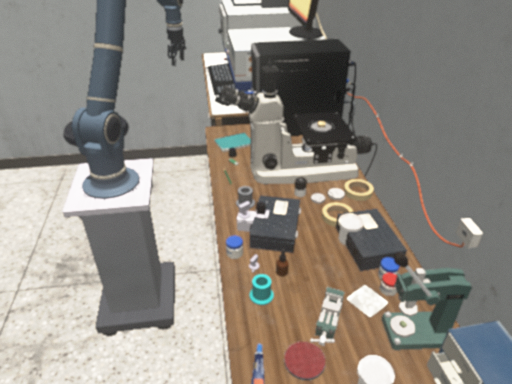

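```bash
python3 - <<'E'
from h import *
t=cam('top');s=cam('side')
for a,b in(((208,150),(92,222)),((210,173),(98,247)),((133,153),(96,270)),((160,210),(118,285)),((210,150),(103,247)),((100,180),(150,270)),((100,70),(45,300))): print(a,b,tri(t,a,s,b))
E
```

```text
(208, 150) (92, 222) [ 0.45130706 -0.00567632  0.34457354]
(210, 173) (98, 247) [ 0.49033286 -0.05837313  0.3405547 ]
(133, 153) (96, 270) [0.62194263 0.00158788 0.31686755]
(160, 210) (118, 285) [ 0.60988344 -0.12995987  0.28868184]
(210, 150) (103, 247) [0.49423494 0.00059252 0.29614961]
(100, 180) (150, 270) [ 0.68505339 -0.02492604  0.12603359]
(100, 70) (45, 300) [0.70521553 0.13259407 0.4465528 ]
```

Units first: shifts go in shares of 800 mm and turns go in shares of pi rad. So -31.2 cm / 80 = -0.39, -20.3 cm / 80 = -0.2538.

>>> {"method": "move_arm", "body": {
  "steps": [
    {"z": -0.1, "claw": 0.5},
    {"z": -0.1563, "claw": 0.5},
    {"z": -0.2125, "claw": 0.5},
    {"z": -0.2625, "claw": 0.5},
    {"z": -0.3125, "claw": 0.5},
    {"z": -0.3125, "claw": 0.5},
    {"x": -0.39, "y": -0.2538, "z": -0.3125, "claw": 0.5},
    {"x": -0.39, "y": -0.2538, "z": -0.3125, "claw": 0.5},
    {"x": -0.39, "y": -0.2538, "z": -0.3125, "claw": 0.5},
    {"x": -0.39, "y": -0.2538, "z": -0.3125, "claw": 0.5}
  ]
}}

```text
$.steps[0]: bad value
```

```bash
cat > g.py <<'E'
import sys
from h import *
# usage: g.py x y z [psi_deg]  -> shift in tool axes (cm) & az
def go(*a):
    st=r.read_state();R=Ro.from_euler('xyz',st['tcp_rot']).as_matrix()
    print('t',round(st['time'],2),'pos',np.round(st['position'],4),'rpy deg',np.round(np.degrees(st['tcp_rot']),2),'w',round(st['width'],4),'F',np.round(st['wrist_force'],1),'T',np.round(st['wrist_torque'],2),'g',round(st['grasp_force'],1),'j',np.round(st['joints'],2))
    for b in a:
        d=R.T@(np.array(b[:3])-st['position'])*100; o='shift cm %s'%np.round(d,2)
        if len(b)>3:
            T=Ro.from_euler('xyz',[np.pi,0,np.radians(b[3])]).as_matrix(); o+=' rotvec %s'%np.round(Ro.from_matrix(R.T@T).as_rotvec(),3)
        print(b,o)
if __name__=='__main__': go(*[[float(v) for v in q.split(',')] for q in sys.argv[1:]])
E
python3 g.py .48,.3,.48,90 .5,0,.48,60
```

```text
t 2.5 pos [0.2812 0.6137 0.2313] rpy deg [180.    -0.   155.38] w 0.0853 F [ 1.2  0.6 -0. ] T [-0.02 -0.03  0.01] g 0.0 j [-1.17  0.47 -0.05  1.53  0.02  1.14 -0.08]
[0.48, 0.3, 0.48, 90.0] shift cm [-31.14 -20.23 -24.87] rotvec [ 0.    -0.     1.141]
[0.5, 0.0, 0.48, 60.0] shift cm [-45.46 -46.67 -24.87] rotvec [ 0.    -0.     1.665]
```

In the tool's units: -31.2 cm / 80 = -0.39, -25 cm / 80 = -0.3125, 0.5 rad / 3.1416 = 0.1592.

>>> {"method": "move_arm", "body": {
  "steps": [
    {"x": 0, "y": 0, "z": -0.1, "ax": 0, "ay": 0, "az": 0, "claw": 0.5},
    {"x": 0, "y": 0, "z": -0.1563, "ax": 0, "ay": 0, "az": 0, "claw": 0.5},
    {"x": 0, "y": 0, "z": -0.2125, "ax": 0, "ay": 0, "az": 0, "claw": 0.5},
    {"x": 0, "y": 0, "z": -0.2625, "ax": 0, "ay": 0, "az": 0, "claw": 0.5},
    {"x": 0, "y": 0, "z": -0.3125, "ax": 0, "ay": 0, "az": 0, "claw": 0.5},
    {"x": 0, "y": 0, "z": -0.3125, "ax": 0, "ay": 0, "az": 0, "claw": 0.5},
    {"x": -0.39, "y": -0.2538, "z": -0.3125, "ax": 0, "ay": 0, "az": 0.1592, "claw": 0.5},
    {"x": -0.39, "y": -0.2538, "z": -0.3125, "ax": 0, "ay": 0, "az": 0.1592, "claw": 0.5},
    {"x": -0.39, "y": -0.2538, "z": -0.3125, "ax": 0, "ay": 0, "az": 0.1592, "claw": 0.5},
    {"x": -0.39, "y": -0.2538, "z": -0.3125, "ax": 0, "ay": 0, "az": 0.1592, "claw": 0.5}
  ],
  "squeeze": 60
}}

```text
time: 3.33
position: [0.3711, 0.4711, 0.4816]
tcp_rot: [3.141, -0.0, 2.206]
wrist_force: [0.1, -0.6, 0.3]
width: 0.0423
grasp_force: 0.0
```

```bash
python3 g.py .48,.3,.48,90 .5,0,.48,60
```

```text
t 3.33 pos [0.3711 0.4711 0.4816] rpy deg [ 1.7996e+02 -2.0000e-02  1.2640e+02] w 0.0423 F [ 0.1 -0.6  0.3] T [-0.   -0.07  0.  ] g 0.0 j [-1.05  0.24  0.1   1.31 -0.02  1.59 -0.32]
[0.48, 0.3, 0.48, 90.0] shift cm [-20.24  -1.39   0.15] rotvec [ 0.001 -0.001  0.635]
[0.5, 0.0, 0.48, 60.0] shift cm [-45.57 -17.58   0.13] rotvec [ 0.000e+00 -1.000e-03  1.159e+00]
```

Works well; it tracks with a small lag. Next I go over the microscope.

In the tool's units: -45.6 cm / 80 = -0.57, -20.2 cm / 80 = -0.2525, 1.1 rad / 3.1416 = 0.3501.

>>> {"method": "move_arm", "body": {
  "steps": [
    {"x": -0.2525, "y": -0.0175, "z": 0, "ax": 0, "ay": 0, "az": 0.191, "claw": 0.5},
    {"x": -0.2525, "y": -0.0175, "z": 0, "ax": 0, "ay": 0, "az": 0.191, "claw": 0.5},
    {"x": -0.2525, "y": -0.0175, "z": 0, "ax": 0, "ay": 0, "az": 0.191, "claw": 0.5},
    {"x": -0.2525, "y": -0.0175, "z": 0, "ax": 0, "ay": 0, "az": 0.191, "claw": 0.5},
    {"x": -0.57, "y": -0.22, "z": 0, "ax": 0, "ay": 0, "az": 0.3501, "claw": 0.5},
    {"x": -0.57, "y": -0.22, "z": 0, "ax": 0, "ay": 0, "az": 0.3501, "claw": 0.5},
    {"x": -0.57, "y": -0.22, "z": 0, "ax": 0, "ay": 0, "az": 0.3501, "claw": 0.5},
    {"x": -0.57, "y": -0.22, "z": 0, "ax": 0, "ay": 0, "az": 0.3501, "claw": 0.5},
    {"x": -0.57, "y": -0.22, "z": 0, "ax": 0, "ay": 0, "az": 0.3501, "claw": 0.5},
    {"x": -0.57, "y": -0.22, "z": 0, "ax": 0, "ay": 0, "az": 0.3501, "claw": 0.5}
  ]
}}

```text
time: 4.17
position: [0.4913, 0.0824, 0.4816]
tcp_rot: [3.141, -0.001, 1.109]
wrist_force: [0.5, -0.4, 1.2]
width: 0.0428
grasp_force: 0.0
```

```bash
python3 g.py .5,0,.48,60 .5,-.14,.48,45 .479,-.332,.3,34 .479,-.332,.16,34
```

```text
t 4.17 pos [0.4913 0.0824 0.4816] rpy deg [ 1.7998e+02 -6.0000e-02  6.3520e+01] w 0.0428 F [ 0.5 -0.4  1.2] T [-0.03 -0.09 -0.04] g 0.0 j [-0.68  0.04  0.46  1.55 -0.02  1.56 -0.69]
[0.5, 0.0, 0.48, 60.0] shift cm [-6.99  4.45  0.16] rotvec [ 0.    -0.001  0.061]
[0.5, -0.14, 0.48, 45.0] shift cm [-19.52  10.69   0.14] rotvec [ 0.    -0.001  0.323]
[0.479, -0.332, 0.3, 34.0] shift cm [-37.66  17.37  18.13] rotvec [-0.    -0.001  0.515]
[0.479, -0.332, 0.16, 34.0] shift cm [-37.67  17.37  32.13] rotvec [-0.    -0.001  0.515]
```

In the tool's units: -37.7 cm / 80 = -0.4713, -19.5 cm / 80 = -0.2438, 0.515 rad / 3.1416 = 0.1639.

>>> {"method": "move_arm", "body": {
  "steps": [
    {"x": -0.2438, "y": 0.1338, "z": 0, "ax": 0, "ay": 0, "az": 0.1592, "claw": 0.5},
    {"x": -0.2438, "y": 0.1338, "z": 0, "ax": 0, "ay": 0, "az": 0.1592, "claw": 0.5},
    {"x": -0.2438, "y": 0.1338, "z": 0, "ax": 0, "ay": 0, "az": 0.1592, "claw": 0.5},
    {"x": -0.2438, "y": 0.1338, "z": 0, "ax": 0, "ay": 0, "az": 0.1592, "claw": 0.5},
    {"x": -0.2438, "y": 0.1338, "z": 0, "ax": 0, "ay": 0, "az": 0.1592, "claw": 0.5},
    {"x": -0.4713, "y": 0.2175, "z": 0, "ax": 0, "ay": 0, "az": 0.1639, "claw": 0.5},
    {"x": -0.4713, "y": 0.2175, "z": 0, "ax": 0, "ay": 0, "az": 0.1639, "claw": 0.5},
    {"x": -0.4713, "y": 0.2175, "z": 0, "ax": 0, "ay": 0, "az": 0.1639, "claw": 0.5},
    {"x": -0.4713, "y": 0.2175, "z": 0, "ax": 0, "ay": 0, "az": 0.1639, "claw": 0.5},
    {"x": -0.4713, "y": 0.2175, "z": 0, "ax": 0, "ay": 0, "az": 0.1639, "claw": 0.5}
  ]
}}

```text
time: 5.0
position: [0.48, -0.3322, 0.4816]
tcp_rot: [3.141, -0.001, 0.598]
wrist_force: [1.5, 0.4, 0.3]
width: 0.0431
grasp_force: 0.0
```

```bash
python3 g.py .479,-.332,.16,34 .479,-.332,.12,34
```

```text
t 5.0 pos [ 0.48   -0.3322  0.4816] rpy deg [ 1.7998e+02 -6.0000e-02  3.4240e+01] w 0.0431 F [1.5 0.4 0.3] T [ 0.02 -0.08  0.03] g 0.0 j [-0.1   0.25  0.84  1.38 -0.19  1.59 -0.25]
[0.479, -0.332, 0.16, 34.0] shift cm [-0.11 -0.09 32.16] rotvec [ 0.    -0.001  0.004]
[0.479, -0.332, 0.12, 34.0] shift cm [-0.11 -0.09 36.16] rotvec [ 0.    -0.001  0.004]
```

In the tool's units: 36 cm / 80 = 0.45, -0.1 cm / 80 = -0.0013.

>>> {"method": "move_arm", "body": {
  "steps": [
    {"x": -0.0013, "y": -0.0013, "z": 0.45, "ax": 0, "ay": 0, "az": 0, "claw": 0.5},
    {"x": -0.0013, "y": -0.0013, "z": 0.45, "ax": 0, "ay": 0, "az": 0, "claw": 0.5},
    {"x": -0.0013, "y": -0.0013, "z": 0.45, "ax": 0, "ay": 0, "az": 0, "claw": 0.5},
    {"x": -0.0013, "y": -0.0013, "z": 0.45, "ax": 0, "ay": 0, "az": 0, "claw": 0.5},
    {"x": -0.0013, "y": -0.0013, "z": 0.45, "ax": 0, "ay": 0, "az": 0, "claw": 0.5},
    {"x": -0.0013, "y": -0.0013, "z": 0.45, "ax": 0, "ay": 0, "az": 0, "claw": 0.5},
    {"x": -0.0013, "y": -0.0013, "z": 0.45, "ax": 0, "ay": 0, "az": 0, "claw": 0.5},
    {"x": -0.0013, "y": -0.0013, "z": 0.45, "ax": 0, "ay": 0, "az": 0, "claw": 0.5},
    {"x": -0.0013, "y": -0.0013, "z": 0.45, "ax": 0, "ay": 0, "az": 0, "claw": 0.5},
    {"x": -0.0013, "y": -0.0013, "z": 0.45, "ax": 0, "ay": 0, "az": 0, "claw": 0.5}
  ]
}}

```text
time: 5.83
position: [0.4761, -0.3272, 0.1157]
tcp_rot: [-3.131, 0.005, 0.597]
wrist_force: [-0.8, 0.8, 0.1]
width: 0.0423
grasp_force: 0.0
```

```bash
cat > e.py <<'E'
import sys
from h import *
from g import go
# picture: top crop and side crop side by side, with TCP marked
def snap(fn,X,h=26):
    o=np.zeros((400,800,3),np.uint8)
    for i,n in enumerate(('top','side')):
        d=cam(n);p=np.round(proj(d,X)).astype(int);k=400//(2*h)
        im=d['img'][p[0]-h:p[0]+h,p[1]-h:p[1]+h,::-1]
        im=cv2.resize(im,(400,400),interpolation=cv2.INTER_CUBIC);o[:,400*i:400*i+400]=im
        print(n,'origin row/col',p-h,'scale',400/(2*h))
    cv2.imwrite(fn,o)
if __name__=='__main__':
    snap(sys.argv[1],[float(v) for v in sys.argv[2].split(',')]); go()
E
python3 e.py pics/g1.png .479,-.332,.1; python3 g.py .479,-.332,.066,34
```

```text
top origin row/col [182 267] scale 7.6923076923076925
side origin row/col [177 218] scale 7.6923076923076925
t 5.93 pos [ 0.4793 -0.3305  0.1214] rpy deg [-1.7998e+02  4.0000e-02  3.4190e+01] w 0.0428 F [-0.1 -0.2  1.9] T [-0.06 -0.03  0.01] g 0.0 j [ 0.02  0.51  0.7   1.9  -0.42  0.88 -0.05]
t 5.93 pos [ 0.4793 -0.3305  0.1214] rpy deg [-1.7998e+02  4.0000e-02  3.4190e+01] w 0.0428 F [-0.1 -0.2  1.9] T [-0.06 -0.03  0.01] g 0.0 j [ 0.02  0.51  0.7   1.9  -0.42  0.88 -0.05]
[0.479, -0.332, 0.066, 34.0] shift cm [-0.11  0.11  5.54] rotvec [-0.     0.001  0.003]
```

View pics/g1.png

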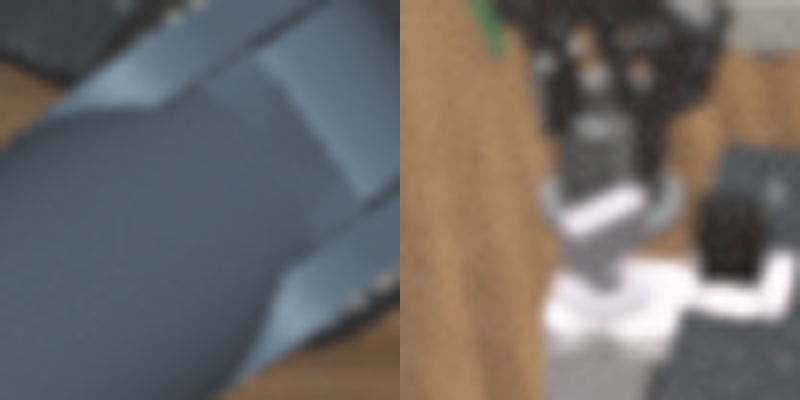

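The side view shows the fingers straddling the wing at crop (600,210). The top view is blocked by the arm. I go down and close.

In the tool's units: 5.5 cm / 80 = 0.0688, 4 cm / 80 = 0.05.

>>> {"method": "move_arm", "body": {
  "steps": [
    {"x": 0, "y": 0, "z": 0.025, "ax": 0, "ay": 0, "az": 0, "claw": 0.5},
    {"x": 0, "y": 0, "z": 0.05, "ax": 0, "ay": 0, "az": 0, "claw": 0.5},
    {"x": 0, "y": 0, "z": 0.0688, "ax": 0, "ay": 0, "az": 0, "claw": 0.5},
    {"x": 0, "y": 0, "z": 0.0688, "ax": 0, "ay": 0, "az": 0, "claw": 0.5},
    {"x": 0, "y": 0, "z": 0.0688, "ax": 0, "ay": 0, "az": 0, "claw": 0.5},
    {"x": 0, "y": 0, "z": 0.0688, "ax": 0, "ay": 0, "az": 0, "claw": 0},
    {"x": 0, "y": 0, "z": 0.0688, "ax": 0, "ay": 0, "az": 0, "claw": 0},
    {"x": 0, "y": 0, "z": 0.0688, "ax": 0, "ay": 0, "az": 0, "claw": 0},
    {"x": 0, "y": 0, "z": 0.0688, "ax": 0, "ay": 0, "az": 0, "claw": 0},
    {"x": 0, "y": 0, "z": 0.0688, "ax": 0, "ay": 0, "az": 0, "claw": 0}
  ],
  "squeeze": 40
}}

```text
time: 6.77
position: [0.4803, -0.331, 0.0682]
tcp_rot: [3.139, -0.002, 0.597]
wrist_force: [-0.6, 2.0, 8.2]
width: 0.0134
grasp_force: 40.9
```

```bash
python3 g.py
```

```text
t 6.77 pos [ 0.4803 -0.331   0.0682] rpy deg [ 1.7985e+02 -1.1000e-01  3.4190e+01] w 0.0134 F [-0.6  2.   8.2] T [ 0.19  0.14 -0.08] g 40.9 j [ 0.06  0.58  0.64  1.93 -0.49  0.78  0.  ]
```

In the tool's units: -0.06 rad / 3.1416 = -0.0191.

>>> {"method": "move_arm", "body": {
  "steps": [
    {"x": 0, "y": 0, "z": 0, "ax": 0, "ay": 0, "az": -0.0191, "claw": 0},
    {"x": 0, "y": 0, "z": 0, "ax": 0, "ay": 0, "az": -0.0382, "claw": 0},
    {"x": 0, "y": 0, "z": 0, "ax": 0, "ay": 0, "az": -0.0573, "claw": 0},
    {"x": 0, "y": 0, "z": 0, "ax": 0, "ay": 0, "az": -0.0764, "claw": 0},
    {"x": 0, "y": 0, "z": 0, "ax": 0, "ay": 0, "az": -0.0955, "claw": 0},
    {"x": 0, "y": 0, "z": 0, "ax": 0, "ay": 0, "az": -0.1146, "claw": 0},
    {"x": 0, "y": 0, "z": 0, "ax": 0, "ay": 0, "az": -0.1337, "claw": 0},
    {"x": 0, "y": 0, "z": 0, "ax": 0, "ay": 0, "az": -0.1528, "claw": 0},
    {"x": 0, "y": 0, "z": 0, "ax": 0, "ay": 0, "az": -0.1687, "claw": 0},
    {"x": 0, "y": 0, "z": 0, "ax": 0, "ay": 0, "az": -0.1687, "claw": 0}
  ]
}}

```text
time: 7.6
position: [0.4804, -0.3311, 0.0682]
tcp_rot: [3.138, -0.0, 1.128]
wrist_force: [-1.0, 0.7, 6.0]
width: 0.0134
grasp_force: 40.9
```

```bash
python3 g.py
```

```text
t 7.6 pos [ 0.4804 -0.3311  0.0682] rpy deg [ 1.798e+02 -2.000e-02  6.465e+01] w 0.0134 F [-1.   0.7  6. ] T [0.2  0.08 0.05] g 40.9 j [ 0.16  0.55  0.5   1.93 -0.38  0.75  0.43]
```

In the tool's units: -0.08 rad / 3.1416 = -0.0255.

>>> {"method": "move_arm", "body": {
  "steps": [
    {"x": 0, "y": 0, "z": 0, "ax": 0, "ay": 0, "az": -0.0064, "claw": 0},
    {"x": 0, "y": 0, "z": 0, "ax": 0, "ay": 0, "az": -0.0127, "claw": 0},
    {"x": 0, "y": 0, "z": 0, "ax": 0, "ay": 0, "az": -0.0191, "claw": 0},
    {"x": 0, "y": 0, "z": 0, "ax": 0, "ay": 0, "az": -0.0255, "claw": 0},
    {"x": 0, "y": 0, "z": 0, "ax": 0, "ay": 0, "az": -0.0318, "claw": 0},
    {"x": 0, "y": 0, "z": 0, "ax": 0, "ay": 0, "az": -0.0382, "claw": 0},
    {"x": 0, "y": 0, "z": 0, "ax": 0, "ay": 0, "az": -0.0446, "claw": 0},
    {"x": 0, "y": 0, "z": 0, "ax": 0, "ay": 0, "az": -0.0477, "claw": 0},
    {"x": 0, "y": 0, "z": 0, "ax": 0, "ay": 0, "az": -0.0477, "claw": 0},
    {"x": 0, "y": 0, "z": 0, "ax": 0, "ay": 0, "az": -0.0477, "claw": 0}
  ]
}}

```text
time: 8.43
position: [0.4799, -0.3313, 0.0682]
tcp_rot: [3.139, 0.001, 1.276]
wrist_force: [-0.2, 0.2, 7.8]
width: 0.0133
grasp_force: 40.9
```

```bash
python3 g.py
```

```text
t 8.43 pos [ 0.4799 -0.3313  0.0682] rpy deg [1.7984e+02 4.0000e-02 7.3110e+01] w 0.0133 F [-0.2  0.2  7.8] T [ 0.08  0.34 -0.08] g 40.9 j [ 0.19  0.54  0.46  1.92 -0.34  0.75  0.55]
```

In the tool's units: -0.08 rad / 3.1416 = -0.0255.

>>> {"method": "move_arm", "body": {
  "steps": [
    {"x": 0, "y": 0, "z": 0, "ax": 0, "ay": 0, "az": -0.0064, "claw": 0},
    {"x": 0, "y": 0, "z": 0, "ax": 0, "ay": 0, "az": -0.0127, "claw": 0},
    {"x": 0, "y": 0, "z": 0, "ax": 0, "ay": 0, "az": -0.0191, "claw": 0},
    {"x": 0, "y": 0, "z": 0, "ax": 0, "ay": 0, "az": -0.0255, "claw": 0},
    {"x": 0, "y": 0, "z": 0, "ax": 0, "ay": 0, "az": -0.0318, "claw": 0},
    {"x": 0, "y": 0, "z": 0, "ax": 0, "ay": 0, "az": -0.0318, "claw": 0},
    {"x": 0, "y": 0, "z": 0, "ax": 0, "ay": 0, "az": -0.0318, "claw": 0},
    {"x": 0, "y": 0, "z": 0, "ax": 0, "ay": 0, "az": -0.0318, "claw": 0},
    {"x": 0, "y": 0, "z": 0, "ax": 0, "ay": 0, "az": -0.0318, "claw": 0},
    {"x": 0, "y": 0, "z": 0, "ax": 0, "ay": 0, "az": -0.0318, "claw": 0}
  ]
}}

```text
time: 9.27
position: [0.4789, -0.3314, 0.0682]
tcp_rot: [3.14, 0.001, 1.375]
wrist_force: [-4.1, 1.1, 8.3]
width: 0.0133
grasp_force: 41.2
```

```bash
python3 g.py
```

```text
t 9.27 pos [ 0.4789 -0.3314  0.0682] rpy deg [1.7994e+02 3.0000e-02 7.8770e+01] w 0.0133 F [-4.1  1.1  8.3] T [ 0.15  0.74 -0.23] g 41.2 j [ 0.21  0.54  0.43  1.92 -0.32  0.75  0.63]
```

In the tool's units: -1.2 cm / 80 = -0.015, -1 cm / 80 = -0.0125, 0.09 rad / 3.1416 = 0.0286.

>>> {"method": "move_arm", "body": {
  "steps": [
    {"x": 0, "y": 0, "z": 0, "ax": 0, "ay": 0, "az": 0.0127, "claw": 0},
    {"x": 0, "y": 0, "z": 0, "ax": 0, "ay": 0, "az": 0.0286, "claw": 0},
    {"x": 0, "y": 0, "z": 0, "ax": 0, "ay": 0, "az": 0.0286, "claw": 0},
    {"x": 0, "y": 0, "z": -0.0025, "ax": 0, "ay": 0, "az": 0.0286, "claw": 0},
    {"x": 0, "y": 0, "z": -0.005, "ax": 0, "ay": 0, "az": 0.0286, "claw": 0},
    {"x": 0, "y": 0, "z": -0.0075, "ax": 0, "ay": 0, "az": 0.0286, "claw": 0},
    {"x": 0, "y": 0, "z": -0.01, "ax": 0, "ay": 0, "az": 0.0286, "claw": 0},
    {"x": 0, "y": 0, "z": -0.0125, "ax": 0, "ay": 0, "az": 0.0286, "claw": 0},
    {"x": 0, "y": 0, "z": -0.015, "ax": 0, "ay": 0, "az": 0.0286, "claw": 0},
    {"x": 0, "y": 0, "z": -0.015, "ax": 0, "ay": 0, "az": 0.0286, "claw": 0}
  ]
}}

```text
time: 10.1
position: [0.4794, -0.3303, 0.0786]
tcp_rot: [3.141, 0.0, 1.287]
wrist_force: [0.4, 0.6, -1.1]
width: 0.0136
grasp_force: 39.8
```

```bash
python3 g.py; python3 - <<'E'
from h import *
for n in('top','side'):
  print(n,[(np.round(x['position'],1).tolist(),round(x['confidence'],2)) for x in r.spot_point('lock_key',n)])
E
```

```text
t 10.1 pos [ 0.4794 -0.3303  0.0786] rpy deg [179.97   0.    73.73] w 0.0136 F [ 0.4  0.6 -1.1] T [0.   0.03 0.02] g 39.8 j [ 0.18  0.53  0.46  1.92 -0.33  0.77  0.55]
top [([210.5, 360.3], 0.47), ([202.9, 131.2], 0.28)]
side [([270.5, 255.2], 0.58), ([218.8, 244.8], 0.55), ([272.7, 279.7], 0.48)]
```

In the tool's units: -7 cm / 80 = -0.0875, -1.2 cm / 80 = -0.015.

>>> {"method": "move_arm", "body": {
  "steps": [
    {"x": 0, "y": 0, "z": -0.005, "ax": 0, "ay": 0, "az": 0, "claw": 0},
    {"x": 0, "y": 0, "z": -0.01, "ax": 0, "ay": 0, "az": 0, "claw": 0},
    {"x": 0, "y": 0, "z": -0.015, "ax": 0, "ay": 0, "az": 0, "claw": 0},
    {"x": 0, "y": 0, "z": -0.02, "ax": 0, "ay": 0, "az": 0, "claw": 0},
    {"x": 0, "y": 0, "z": -0.025, "ax": 0, "ay": 0, "az": 0, "claw": 0},
    {"x": 0, "y": 0, "z": -0.0375, "ax": 0, "ay": 0, "az": 0, "claw": 0},
    {"x": 0, "y": 0, "z": -0.05, "ax": 0, "ay": 0, "az": 0, "claw": 0},
    {"x": 0, "y": 0, "z": -0.0688, "ax": 0, "ay": 0, "az": 0, "claw": 0},
    {"x": 0, "y": 0, "z": -0.0875, "ax": 0, "ay": 0, "az": 0, "claw": 0},
    {"x": 0, "y": 0, "z": -0.0875, "ax": 0, "ay": 0, "az": 0, "claw": 0}
  ]
}}

```text
time: 11.03
position: [0.4809, -0.3318, 0.152]
tcp_rot: [3.135, 0.001, 1.287]
wrist_force: [1.1, -0.6, -0.6]
width: 0.0132
grasp_force: 39.8
```

```bash
python3 g.py .4963,-.207,.148,73.7; python3 - <<'E'
from h import *
for n in('top','side'):
  for q in('lock_key','key_wing','lock_slot'): print(n,q,[(np.round(x['position'],1).tolist(),round(x['confidence'],2)) for x in r.spot_point(q,n)])
d=cam('side');st=r.read_state();X=st['position'];print('exp wing',proj(d,X-[0,0,-.019]),'origin',proj(d,X-[0,0,.0422]))
E
```

```text
t 11.03 pos [ 0.4809 -0.3318  0.152 ] rpy deg [1.7963e+02 8.0000e-02 7.3720e+01] w 0.0132 F [ 1.1 -0.6 -0.6] T [-0.04 -0.04 -0.04] g 39.8 j [ 0.14  0.43  0.51  1.87 -0.27  0.9   0.5 ]
[0.4963, -0.207, 0.148, 73.7] shift cm [12.41 -2.03  0.37] rotvec [0.007 0.001 0.   ]
top lock_key [([210.5, 360.3], 0.47), ([202.9, 131.2], 0.28)]
top key_wing [([211.2, 360.1], 0.62)]
top lock_slot []
side lock_key [([270.5, 255.2], 0.58), ([218.8, 244.8], 0.55), ([272.7, 279.7], 0.48)]
side key_wing [([203.7, 245.8], 0.56), ([260.0, 253.4], 0.52)]
side lock_slot [([216.4, 244.5], 0.92)]
exp wing [185.46947254 243.71844077] origin [200.99856497 243.99807849]
```

```bash
python3 - <<'E'
from h import *
d=cam('side')
for q in('lock_key','key_wing','lock_slot'): print(q,[(np.round(x['position'],1).tolist(),round(x['confidence'],2)) for x in r.spot_point(q,'side')])
X=r.read_state()['position'];print('exp wing',proj(d,X-[0,0,-.0158]),'origin',proj(d,X-[0,0,.0422]))
cv2.imwrite('pics/l1.png',cv2.resize(d['img'][160:240,210:310,::-1],None,fx=7,fy=7,interpolation=cv2.INTER_CUBIC))
E
```

```text
lock_key [([198.4, 242.2], 0.59), ([267.5, 253.9], 0.4)]
key_wing [([260.0, 255.9], 0.52), ([187.2, 243.4], 0.44), ([255.3, 235.2], 0.28)]
lock_slot [([215.2, 245.9], 0.72)]
exp wing [186.23045536 243.83536603] origin [200.93326237 244.09756183]
```

View pics/l1.png

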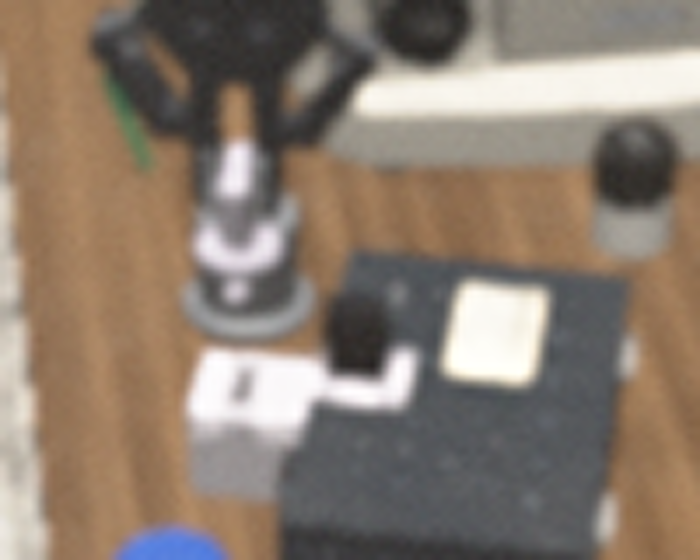

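The slot (crop 245,385) is empty and the key hangs clear in the gripper. I move over to the stand.

```bash
python3 g.py .497,-.2068,.148,73.7
```

```text
t 11.58 pos [ 0.479  -0.3301  0.1479] rpy deg [-179.95   -0.     73.73] w 0.0133 F [ 0.4 -0.1 -1.1] T [-0.02  0.05 -0.02] g 39.8 j [ 0.14  0.44  0.51  1.87 -0.27  0.9   0.5 ]
[0.497, -0.2068, 0.148, 73.7] shift cm [ 1.234e+01 -1.730e+00 -1.000e-02] rotvec [-0.001 -0.     0.   ]
```

In the tool's units: 12.3 cm / 80 = 0.1538, 11.5 cm / 80 = 0.1438.

>>> {"method": "move_arm", "body": {
  "steps": [
    {"x": 0.025, "y": -0.0038, "z": 0, "ax": 0, "ay": 0, "az": 0, "claw": 0},
    {"x": 0.05, "y": -0.0075, "z": 0, "ax": 0, "ay": 0, "az": 0, "claw": 0},
    {"x": 0.075, "y": -0.0113, "z": 0, "ax": 0, "ay": 0, "az": 0, "claw": 0},
    {"x": 0.1, "y": -0.015, "z": 0, "ax": 0, "ay": 0, "az": 0, "claw": 0},
    {"x": 0.125, "y": -0.0188, "z": 0, "ax": 0, "ay": 0, "az": 0, "claw": 0},
    {"x": 0.1438, "y": -0.0213, "z": 0, "ax": 0, "ay": 0, "az": 0, "claw": 0},
    {"x": 0.1538, "y": -0.0213, "z": 0, "ax": 0, "ay": 0, "az": 0, "claw": 0},
    {"x": 0.1538, "y": -0.0213, "z": 0, "ax": 0, "ay": 0, "az": 0, "claw": 0},
    {"x": 0.1538, "y": -0.0213, "z": 0, "ax": 0, "ay": 0, "az": 0, "claw": 0},
    {"x": 0.1538, "y": -0.0213, "z": 0, "ax": 0, "ay": 0, "az": 0, "claw": 0}
  ]
}}

```text
time: 12.42
position: [0.4971, -0.2088, 0.1484]
tcp_rot: [3.141, 0.001, 1.285]
wrist_force: [-0.3, 0.2, -0.7]
width: 0.0133
grasp_force: 39.8
```

```bash
python3 - <<'E'
from h import *
from g import go
s=cam('side')
go((.497,-.2068,.0802,73.7))
for q in('lock_key','stand_mouth','key_stand','key_wing'): print(q,[(np.round(x['position'],1).tolist(),round(x['confidence'],2)) for x in r.spot_point(q,'side')])
X=r.read_state()['position'];print('exp key origin',proj(s,X-[0,0,.0422]),'mouth',proj(s,[.4965,-.207,.06]),'wing',proj(s,X+[0,0,.0158]))
E
```

```text
t 12.47 pos [ 0.497  -0.2089  0.1484] rpy deg [1.7998e+02 4.0000e-02 7.3610e+01] w 0.0138 F [-0.1 -0.1 -1. ] T [ 0.01  0.   -0.01] g 39.8 j [-0.08  0.37  0.5   1.97 -0.23  0.86  0.26]
(0.497, -0.2068, 0.0802, 73.7) shift cm [ 0.21 -0.06  6.82] rotvec [ 0.     0.001 -0.002]
lock_key [([178.6, 245.2], 0.65), ([269.8, 254.6], 0.46)]
stand_mouth [([284.0, 262.5], 0.8), ([188.2, 243.8], 0.55), ([214.7, 242.8], 0.53)]
key_stand [([202.6, 243.6], 0.9), ([296.7, 259.4], 0.73)]
key_wing [([258.9, 252.7], 0.52), ([163.0, 246.9], 0.45)]
exp key origin [179.37535558 244.97720205] mouth [190.01180224 244.92928409] wing [165.17794203 244.75397707]
```

In the tool's units: 5.5 cm / 80 = 0.0688, 4.6 cm / 80 = 0.0575.

>>> {"method": "move_arm", "body": {
  "steps": [
    {"x": 0.0025, "y": 0, "z": 0.0125, "ax": 0, "ay": 0, "az": 0, "claw": 0},
    {"x": 0.0025, "y": 0, "z": 0.025, "ax": 0, "ay": 0, "az": 0, "claw": 0},
    {"x": 0.0025, "y": 0, "z": 0.0375, "ax": 0, "ay": 0, "az": 0, "claw": 0},
    {"x": 0.0025, "y": 0, "z": 0.0475, "ax": 0, "ay": 0, "az": 0, "claw": 0},
    {"x": 0.0025, "y": 0, "z": 0.0538, "ax": 0, "ay": 0, "az": 0, "claw": 0},
    {"x": 0.0025, "y": 0, "z": 0.0575, "ax": 0, "ay": 0, "az": 0, "claw": 0},
    {"x": 0.0025, "y": 0, "z": 0.0613, "ax": 0, "ay": 0, "az": 0, "claw": 0},
    {"x": 0.0025, "y": 0, "z": 0.065, "ax": 0, "ay": 0, "az": 0, "claw": 0},
    {"x": 0.0025, "y": 0, "z": 0.0688, "ax": 0, "ay": 0, "az": 0, "claw": 0},
    {"x": 0.0025, "y": 0, "z": 0.0688, "ax": 0, "ay": 0, "az": 0, "claw": 0}
  ]
}}

```text
time: 13.5
position: [0.4977, -0.2053, 0.0929]
tcp_rot: [-3.141, -0.0, 1.287]
wrist_force: [0.2, 0.3, -0.6]
width: 0.0133
grasp_force: 39.8
```

```bash
python3 g.py .497,-.2068,.0802,73.7
```

```text
t 13.5 pos [ 0.4977 -0.2053  0.0929] rpy deg [-1.7997e+02 -1.0000e-02  7.3730e+01] w 0.0133 F [ 0.2  0.3 -0.6] T [-0.01 -0.    0.04] g 39.8 j [-0.05  0.44  0.46  2.01 -0.29  0.75  0.3 ]
[0.497, -0.2068, 0.0802, 73.7] shift cm [-0.16 -0.03  1.27] rotvec [-0.001 -0.     0.001]
```

Inside the bore with no contact. I lower the rest of the way.

In the tool's units: 1.4 cm / 80 = 0.0175, 1.3 cm / 80 = 0.0163.

>>> {"method": "move_arm", "body": {
  "steps": [
    {"x": -0.0013, "y": 0, "z": 0.0038, "ax": 0, "ay": 0, "az": 0, "claw": 0},
    {"x": -0.0013, "y": 0, "z": 0.0075, "ax": 0, "ay": 0, "az": 0, "claw": 0},
    {"x": -0.0013, "y": 0, "z": 0.0113, "ax": 0, "ay": 0, "az": 0, "claw": 0},
    {"x": -0.0013, "y": 0, "z": 0.0138, "ax": 0, "ay": 0, "az": 0, "claw": 0},
    {"x": -0.0013, "y": 0, "z": 0.015, "ax": 0, "ay": 0, "az": 0, "claw": 0},
    {"x": -0.0013, "y": 0, "z": 0.0163, "ax": 0, "ay": 0, "az": 0, "claw": 0},
    {"x": -0.0013, "y": 0, "z": 0.0175, "ax": 0, "ay": 0, "az": 0, "claw": 0},
    {"x": -0.0013, "y": 0, "z": 0.0175, "ax": 0, "ay": 0, "az": 0, "claw": 0},
    {"x": -0.0013, "y": 0, "z": 0.0175, "ax": 0, "ay": 0, "az": 0, "claw": 0},
    {"x": -0.0013, "y": 0, "z": 0.0175, "ax": 0, "ay": 0, "az": 0, "claw": 0}
  ]
}}

```text
time: 14.33
position: [0.4977, -0.2064, 0.0793]
tcp_rot: [3.141, -0.0, 1.287]
wrist_force: [-0.2, 0.2, -1.1]
width: 0.0136
grasp_force: 39.8
```

```bash
python3 g.py .497,-.2068,.0802,73.7
```

```text
t 14.33 pos [ 0.4977 -0.2064  0.0793] rpy deg [179.99  -0.    73.73] w 0.0136 F [-0.2  0.2 -1.1] T [-0.02  0.02  0.03] g 39.8 j [-0.04  0.47  0.45  2.02 -0.3   0.72  0.32]
[0.497, -0.2068, 0.0802, 73.7] shift cm [-0.06 -0.06 -0.09] rotvec [ 0. -0.  0.]
```

In the tool's units: 0.3 cm / 80 = 0.0038, 0.25 cm / 80 = 0.0031.

>>> {"method": "move_arm", "body": {
  "steps": [
    {"x": 0, "y": 0, "z": 0.0006, "ax": 0, "ay": 0, "az": 0, "claw": 0},
    {"x": 0, "y": 0, "z": 0.0013, "ax": 0, "ay": 0, "az": 0, "claw": 0},
    {"x": 0, "y": 0, "z": 0.0019, "ax": 0, "ay": 0, "az": 0, "claw": 0},
    {"x": 0, "y": 0, "z": 0.0025, "ax": 0, "ay": 0, "az": 0, "claw": 0},
    {"x": 0, "y": 0, "z": 0.0031, "ax": 0, "ay": 0, "az": 0, "claw": 0},
    {"x": 0, "y": 0, "z": 0.0038, "ax": 0, "ay": 0, "az": 0, "claw": 0},
    {"x": 0, "y": 0, "z": 0.0038, "ax": 0, "ay": 0, "az": 0, "claw": 0},
    {"x": 0, "y": 0, "z": 0.0038, "ax": 0, "ay": 0, "az": 0, "claw": 0},
    {"x": 0, "y": 0, "z": 0.0038, "ax": 0, "ay": 0, "az": 0, "claw": 0},
    {"x": 0, "y": 0, "z": 0.0038, "ax": 0, "ay": 0, "az": 0, "claw": 0}
  ]
}}

```text
time: 15.17
position: [0.4978, -0.2065, 0.0792]
tcp_rot: [3.141, -0.002, 1.287]
wrist_force: [-7.1, 3.6, 23.7]
width: 0.0133
grasp_force: 43.4
```

```bash
python3 g.py
```

```text
t 15.17 pos [ 0.4978 -0.2065  0.0792] rpy deg [ 1.7999e+02 -1.3000e-01  7.3710e+01] w 0.0133 F [-7.1  3.6 23.7] T [0.73 1.6  0.05] g 43.4 j [-0.03  0.47  0.45  2.02 -0.3   0.72  0.32]
```

Contact is exactly at the expected height (0.0792). I relieve the press, release, and retreat upward.

In the tool's units: -7 cm / 80 = -0.0875, -4 cm / 80 = -0.05.

>>> {"method": "move_arm", "body": {
  "steps": [
    {"x": 0, "y": 0, "z": -0.0019, "ax": 0, "ay": 0, "az": 0, "claw": 0},
    {"x": 0, "y": 0, "z": -0.0031, "ax": 0, "ay": 0, "az": 0, "claw": 0},
    {"x": 0, "y": 0, "z": -0.0031, "ax": 0, "ay": 0, "az": 0, "claw": 0.25},
    {"x": 0, "y": 0, "z": -0.0031, "ax": 0, "ay": 0, "az": 0, "claw": 0.5},
    {"x": 0, "y": 0, "z": -0.0031, "ax": 0, "ay": 0, "az": 0, "claw": 0.5},
    {"x": 0, "y": 0, "z": -0.0031, "ax": 0, "ay": 0, "az": 0, "claw": 0.5},
    {"x": 0, "y": 0, "z": -0.0031, "ax": 0, "ay": 0, "az": 0, "claw": 0.5},
    {"x": 0, "y": 0, "z": -0.025, "ax": 0, "ay": 0, "az": 0, "claw": 0.5},
    {"x": 0, "y": 0, "z": -0.05, "ax": 0, "ay": 0, "az": 0, "claw": 0.5},
    {"x": 0, "y": 0, "z": -0.0875, "ax": 0, "ay": 0, "az": 0, "claw": 0.5}
  ]
}}

```text
time: 16.0
position: [0.496, -0.2058, 0.1451]
tcp_rot: [-3.136, 0.0, 1.287]
wrist_force: [0.5, 0.2, -0.7]
width: 0.0427
grasp_force: 0.0
```

```bash
cat > k.py <<'E'
from h import *
from g import go
s=cam('side')
for q in('lock_key','key_wing','lid_lug','stand_mouth'): print(q,[(np.round(x['position'],1).tolist(),round(x['confidence'],2)) for x in r.spot_point(q,'side')])
print('exp key',proj(s,[.497,-.2065,.037]),'wing',proj(s,[.497,-.2065,.095]))
# bright wing blob of key in the stand
im=s['img'][160:205,225:262].astype(int);m=((im.min(2)>185)).astype(np.uint8)
n,_,st,c=cv2.connectedComponentsWithStats(m)
for i in range(1,n): print('blob',st[i],c[i]+[225,160])
go((.53,-.3485,.2,-20),(.53,-.3485,.16,160))
E
python3 k.py
```

```text
lock_key [([271.6, 251.7], 0.67), ([192.4, 246.1], 0.6), ([189.8, 242.5], 0.39), ([273.8, 279.4], 0.35)]
key_wing [([262.1, 254.5], 0.68), ([180.8, 245.8], 0.48), ([223.2, 297.5], 0.46)]
lid_lug [([205.3, 260.1], 0.73)]
stand_mouth [([285.1, 259.0], 0.73), ([189.5, 243.8], 0.6)]
exp key [195.17168159 245.13576203] wing [181.74043977 244.92251552]
blob [32 11  5  5 19] [259.42105263 172.57894737]
blob [18 16  5  7 24] [244.91666667 179.125     ]
blob [15 27 11  6 41] [245.12195122 189.7804878 ]
t 16.25 pos [ 0.4974 -0.2061  0.1459] rpy deg [-1.7997e+02 -2.0000e-02  7.3740e+01] w 0.0426 F [-0.8 -0.6 -1.2] T [ 0.02 -0.   -0.03] g 0.0 j [-0.08  0.37  0.5   1.97 -0.23  0.86  0.26]
(0.53, -0.3485, 0.2, -20) shift cm [-12.75   7.12  -5.42] rotvec [-1.000e-03  0.000e+00  1.636e+00]
(0.53, -0.3485, 0.16, 160) shift cm [-12.75   7.12  -1.42] rotvec [-0.000e+00 -1.000e-03 -1.506e+00]
```

The key stands upright, flange on the rim (side blobs at (179,245) and (190,245)). Now the lug.

In the tool's units: -12.8 cm / 80 = -0.16, -12 cm / 80 = -0.15, 1.18 rad / 3.1416 = 0.3756.

>>> {"method": "move_arm", "body": {
  "steps": [
    {"x": 0, "y": 0, "z": -0.05, "ax": 0, "ay": 0, "az": 0.0318, "claw": 0.5},
    {"x": -0.025, "y": 0.0138, "z": -0.0675, "ax": 0, "ay": 0, "az": 0.07, "claw": 0.5},
    {"x": -0.05, "y": 0.0275, "z": -0.0675, "ax": 0, "ay": 0, "az": 0.1082, "claw": 0.5},
    {"x": -0.075, "y": 0.0413, "z": -0.0675, "ax": 0, "ay": 0, "az": 0.1464, "claw": 0.5},
    {"x": -0.1, "y": 0.0563, "z": -0.0675, "ax": 0, "ay": 0, "az": 0.1846, "claw": 0.5},
    {"x": -0.125, "y": 0.07, "z": -0.0675, "ax": 0, "ay": 0, "az": 0.2228, "claw": 0.5},
    {"x": -0.15, "y": 0.0838, "z": -0.0675, "ax": 0, "ay": 0, "az": 0.261, "claw": 0.5},
    {"x": -0.16, "y": 0.09, "z": -0.0675, "ax": 0, "ay": 0, "az": 0.2992, "claw": 0.5},
    {"x": -0.16, "y": 0.09, "z": -0.0675, "ax": 0, "ay": 0, "az": 0.3374, "claw": 0.5},
    {"x": -0.16, "y": 0.09, "z": -0.0675, "ax": 0, "ay": 0, "az": 0.3756, "claw": 0.5}
  ]
}}

```text
time: 17.08
position: [0.53, -0.3501, 0.1983]
tcp_rot: [-3.141, 0.003, 0.099]
wrist_force: [0.5, -0.1, 0.0]
width: 0.0426
grasp_force: 0.0
```

```bash
python3 g.py .531,-.349,.14,-19.5
```

```text
t 17.08 pos [ 0.53   -0.3501  0.1983] rpy deg [-1.7995e+02  1.7000e-01  5.6800e+00] w 0.0426 F [ 0.5 -0.1  0. ] T [0.   0.03 0.02] g 0.0 j [-0.04  0.53  0.81  1.7  -0.42  1.09 -0.57]
[0.531, -0.349, 0.14, -19.5] shift cm [ 0.13 -0.1   5.83] rotvec [-0.     0.003  0.439]
```

In the tool's units: 5.8 cm / 80 = 0.0725, 4 cm / 80 = 0.05, 0.44 rad / 3.1416 = 0.1401.

>>> {"method": "move_arm", "body": {
  "steps": [
    {"x": 0.0013, "y": -0.0013, "z": 0.0125, "ax": 0, "ay": 0, "az": 0.0382, "claw": 0.5},
    {"x": 0.0013, "y": -0.0013, "z": 0.025, "ax": 0, "ay": 0, "az": 0.0764, "claw": 0.5},
    {"x": 0.0013, "y": -0.0013, "z": 0.0375, "ax": 0, "ay": 0, "az": 0.1146, "claw": 0.5},
    {"x": 0.0013, "y": -0.0013, "z": 0.05, "ax": 0, "ay": 0, "az": 0.1401, "claw": 0.5},
    {"x": 0.0013, "y": -0.0013, "z": 0.0725, "ax": 0, "ay": 0, "az": 0.1401, "claw": 0.5},
    {"x": 0.0013, "y": -0.0013, "z": 0.0725, "ax": 0, "ay": 0, "az": 0.1401, "claw": 0.5},
    {"x": 0.0013, "y": -0.0013, "z": 0.0725, "ax": 0, "ay": 0, "az": 0.1401, "claw": 0.5},
    {"x": 0.0013, "y": -0.0013, "z": 0.0725, "ax": 0, "ay": 0, "az": 0.1401, "claw": 0.5},
    {"x": 0.0013, "y": -0.0013, "z": 0.0725, "ax": 0, "ay": 0, "az": 0.1401, "claw": 0.5},
    {"x": 0.0013, "y": -0.0013, "z": 0.0725, "ax": 0, "ay": 0, "az": 0.1401, "claw": 0.5}
  ]
}}

```text
time: 17.92
position: [0.5321, -0.3488, 0.1431]
tcp_rot: [3.142, -0.001, -0.333]
wrist_force: [-0.3, -0.2, 0.6]
width: 0.0429
grasp_force: 0.0
```

```bash
python3 g.py .531,-.349,.072,-19.5
```

```text
t 17.92 pos [ 0.5321 -0.3488  0.1431] rpy deg [ 1.80e+02 -8.00e-02 -1.91e+01] w 0.0429 F [-0.3 -0.2  0.6] T [0.   0.01 0.02] g 0.0 j [-0.08  0.63  0.87  1.76 -0.56  1.02 -0.9 ]
[0.531, -0.349, 0.072, -19.5] shift cm [-0.11  0.05  7.11] rotvec [ 0.    -0.001  0.007]
```

In the tool's units: 6.8 cm / 80 = 0.085, 6 cm / 80 = 0.075.

>>> {"method": "move_arm", "body": {
  "steps": [
    {"x": 0, "y": 0, "z": 0.0313, "ax": 0, "ay": 0, "az": 0, "claw": 0.5},
    {"x": 0, "y": 0, "z": 0.0563, "ax": 0, "ay": 0, "az": 0, "claw": 0.5},
    {"x": 0, "y": 0, "z": 0.075, "ax": 0, "ay": 0, "az": 0, "claw": 0.5},
    {"x": 0, "y": 0, "z": 0.085, "ax": 0, "ay": 0, "az": 0, "claw": 0.5},
    {"x": 0, "y": 0, "z": 0.085, "ax": 0, "ay": 0, "az": 0, "claw": 0.5},
    {"x": 0, "y": 0, "z": 0.085, "ax": 0, "ay": 0, "az": 0, "claw": 0},
    {"x": 0, "y": 0, "z": 0.085, "ax": 0, "ay": 0, "az": 0, "claw": 0},
    {"x": 0, "y": 0, "z": 0.085, "ax": 0, "ay": 0, "az": 0, "claw": 0},
    {"x": 0, "y": 0, "z": 0.085, "ax": 0, "ay": 0, "az": 0, "claw": 0},
    {"x": 0, "y": 0, "z": 0.085, "ax": 0, "ay": 0, "az": 0, "claw": 0}
  ],
  "squeeze": 35
}}

```text
time: 18.75
position: [0.5323, -0.3492, 0.0755]
tcp_rot: [3.141, -0.002, -0.332]
wrist_force: [-0.2, -1.4, 4.8]
width: 0.0174
grasp_force: 36.6
```

```bash
python3 g.py; python3 - <<'E'
import numpy as np
a0=np.arctan2(48,122);R=np.hypot(48,122)
for th in range(5,50,5):
    a=a0+np.radians(th);print(th,'x %.2f z %.2f cm'%((122-R*np.cos(a))/10,-(R*np.sin(a)-48)/10))
E
```

```text
t 18.75 pos [ 0.5323 -0.3492  0.0755] rpy deg [ 1.7995e+02 -1.1000e-01 -1.9040e+01] w 0.0174 F [-0.2 -1.4  4.8] T [-0.07  0.1   0.45] g 36.6 j [-0.03  0.7   0.8   1.8  -0.63  0.91 -0.84]
5 x 0.46 z -1.05 cm
10 x 1.02 z -2.05 cm
15 x 1.66 z -2.99 cm
20 x 2.38 z -3.88 cm
25 x 3.17 z -4.71 cm
30 x 4.03 z -5.46 cm
35 x 4.96 z -6.13 cm
40 x 5.94 z -6.72 cm
45 x 6.97 z -7.22 cm
```

In the tool's units: -3.85 cm / 80 = -0.0481, 1.7 cm / 80 = 0.0213.

>>> {"method": "move_arm", "body": {
  "steps": [
    {"x": 0.0025, "y": 0, "z": -0.0056, "ax": 0, "ay": 0, "az": 0, "claw": 0},
    {"x": 0.005, "y": 0, "z": -0.0106, "ax": 0, "ay": 0, "az": 0, "claw": 0},
    {"x": 0.0075, "y": 0, "z": -0.0156, "ax": 0, "ay": 0, "az": 0, "claw": 0},
    {"x": 0.01, "y": 0, "z": -0.0206, "ax": 0, "ay": 0, "az": 0, "claw": 0},
    {"x": 0.0131, "y": 0, "z": -0.0256, "ax": 0, "ay": 0, "az": 0, "claw": 0},
    {"x": 0.0169, "y": 0, "z": -0.0306, "ax": 0, "ay": 0, "az": 0, "claw": 0},
    {"x": 0.0213, "y": 0, "z": -0.0369, "ax": 0, "ay": 0, "az": 0, "claw": 0},
    {"x": 0.0263, "y": 0, "z": -0.0425, "ax": 0, "ay": 0, "az": 0, "claw": 0},
    {"x": 0.0306, "y": 0, "z": -0.0481, "ax": 0, "ay": 0, "az": 0, "claw": 0},
    {"x": 0.0306, "y": 0, "z": -0.0481, "ax": 0, "ay": 0, "az": 0, "claw": 0}
  ]
}}

```text
time: 19.58
position: [0.5554, -0.3566, 0.1138]
tcp_rot: [-3.141, -0.0, -0.333]
wrist_force: [-2.0, -3.1, -4.0]
width: 0.0174
grasp_force: 34.8
```

```bash
python3 g.py
```

```text
t 19.58 pos [ 0.5554 -0.3566  0.1138] rpy deg [-1.7999e+02 -1.0000e-02 -1.9070e+01] w 0.0174 F [-2.  -3.1 -4. ] T [-0.36  0.75  0.45] g 34.8 j [-0.04  0.69  0.83  1.72 -0.6   1.   -0.89]
```

In the tool's units: 4.6 cm / 80 = 0.0575, 3.6 cm / 80 = 0.045.

>>> {"method": "move_arm", "body": {
  "steps": [
    {"x": 0.0063, "y": 0, "z": -0.0063, "ax": 0, "ay": 0, "az": 0, "claw": 0},
    {"x": 0.0125, "y": 0, "z": -0.0125, "ax": 0, "ay": 0, "az": 0, "claw": 0},
    {"x": 0.0188, "y": 0, "z": -0.0175, "ax": 0, "ay": 0, "az": 0, "claw": 0},
    {"x": 0.025, "y": 0, "z": -0.0225, "ax": 0, "ay": 0, "az": 0, "claw": 0},
    {"x": 0.0325, "y": 0, "z": -0.0275, "ax": 0, "ay": 0, "az": 0, "claw": 0},
    {"x": 0.0388, "y": 0, "z": -0.0313, "ax": 0, "ay": 0, "az": 0, "claw": 0},
    {"x": 0.045, "y": 0, "z": -0.0344, "ax": 0, "ay": 0, "az": 0, "claw": 0},
    {"x": 0.0513, "y": 0, "z": -0.0375, "ax": 0, "ay": 0, "az": 0, "claw": 0},
    {"x": 0.0575, "y": 0, "z": -0.0406, "ax": 0, "ay": 0, "az": 0, "claw": 0},
    {"x": 0.0575, "y": 0, "z": -0.0406, "ax": 0, "ay": 0, "az": 0, "claw": 0}
  ]
}}

```text
time: 20.42
position: [0.6002, -0.3711, 0.1459]
tcp_rot: [-3.141, -0.002, -0.332]
wrist_force: [-1.9, 2.0, -0.7]
width: 0.0177
grasp_force: 34.6
```

```bash
cat > m.py <<'E'
from h import *
from g import go
go()
st=r.read_state();e=np.array([np.cos(np.radians(-19.3)),np.sin(np.radians(-19.3))])
d=(st['position']-[.5323,-.3492,.0755])
dx=d[:2]@e;dz=d[2];print('dx dz',dx,dz,'lat',d[:2]@[-e[1],e[0]])
for x0,z0 in((.121,.0515),(.123,.0515),(.121,.048)):
    print('angle from grip',np.degrees(np.arctan2(z0+dz,x0-dx)-np.arctan2(z0,x0)), 'radius err mm',1e3*(np.hypot(z0+dz,x0-dx)-np.hypot(z0,x0)))
s=cam('side')
# visual: front edge/corners of lid: bright label centroid in side view vs prediction
im=s['img'].astype(int)[150:260,240:320];m=((im[...,0]>200)&(im[...,2]<im[...,0]-15)).astype(np.uint8)
n,_,q,c=cv2.connectedComponentsWithStats(m)
for i in range(1,n):
    if q[i,4]>15: print('label blob',q[i],c[i]+[240,150])
print([(x['position'],x['confidence']) for x in r.spot_point('lid_lug','side')])
E
python3 m.py
```

```text
t 20.42 pos [ 0.6002 -0.3711  0.1459] rpy deg [-1.7995e+02 -1.0000e-01 -1.9020e+01] w 0.0177 F [-1.9  2.  -0.7] T [0.58 0.75 0.37] g 34.6 j [-0.02  0.73  0.84  1.57 -0.59  1.11 -0.94]
dx dz 0.07133694791295485 0.07038717270708435 lat 0.0018174654728507489
angle from grip 44.77594551312802 radius err mm 0.11269223051560417
angle from grip 44.31085175330761 radius err mm -0.9622388438907947
angle from grip 45.604160535199256 radius err mm -1.7909483082926003
label blob [59  3 14  4 17] [305.94117647 155.29411765]
label blob [51 16 29 10 66] [304.36363636 170.90909091]
label blob [17 20 22  7 52] [267.32692308 172.76923077]
label blob [45 41 11 18 56] [291.28571429 200.625     ]
[([190.3, 281.6], 0.59)]
```

```bash
python3 - <<'E'
from h import *
im=cv2.imread('pics/side0.png')[:,:,::-1].astype(int)[150:260,240:320];m=((im[...,0]>200)&(im[...,2]<im[...,0]-15)).astype(np.uint8)
n,_,q,c=cv2.connectedComponentsWithStats(m)
s=cam('side');yaw=np.radians(-19.3);e=np.array([np.cos(yaw),np.sin(yaw),0])
slot=np.array([.4797,-.331,0]);H=slot+.177*e+[0,0,.043]
for i in range(1,n):
    if q[i,4]>40:
        p=c[i]+[240,150];X=atz(s,p[1],p[0],.061);print('closed',p,q[i],X)
        d=X-H;a=d@e;z=d[2];rest=d-a*e-[0,0,z]
        for th in(40,45,50):
            t=np.radians(th);Y=H+rest+(a*np.cos(t)+z*np.sin(t))*e+np.array([0,0,-a*np.sin(t)+z*np.cos(t)]);print(th,np.round(proj(s,Y)[::-1],1))
E
python3 g.py
```

```text
closed [279.43518519 172.47222222] [ 17  18  48   9 108] [ 0.6379918  -0.11483634  0.061     ]
40 [289.4 159.8]
45 [291.4 158.8]
50 [293.5 157.9]
closed [281.875    207.109375] [34 51 14 14 64] [ 0.60628006 -0.32316838  0.061     ]
40 [290.  199.8]
45 [291.5 199.2]
50 [293.  198.8]
t 20.57 pos [ 0.5996 -0.3709  0.1456] rpy deg [-1.7993e+02 -1.2000e-01 -1.9060e+01] w 0.0178 F [-0.3  2.3  0.3] T [0.58 0.27 0.37] g 34.8 j [-0.02  0.73  0.84  1.58 -0.59  1.11 -0.94]
```

```bash
python3 -c "
from rig import r
print(r.hand_in())"
```

```text
the job is handed in; nothing more can be done
None
```

The job is handed in at about 20.6 s: I turned the key counterclockwise to its stop, drew it out and stood it in the grey stand, and the gripper is holding the lid at about 45° by its lug.

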